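Hold down the recessed reset button with the stylus

TASK

Lift the loose lid off the grey control box by its knob and set it down (do not drop it) flat on the free worktop, knob up. Then take the yellow stylus out of its block, reach its steel tip through the blue-ringed hole and push the recessed button there fully down; finish while still gripping the stylus and holding that button down. Do not press the button in the orange-ringed hole, and leave the other things where they are.

Things in the scene. Friction and masses are not known exactly. Their poses are not given: they have to be found in the camera images.
- console: Grey control box fixed to the worktop, 76 mm (x) by 116 mm (y) by 62 mm high, open at the top, walls 7 mm thick; a loose lid lies on its rim at the start. Inside, side by side along its y axis, sit two switch modules whose aluminium faces lie 10 mm below the rim (52 mm above the worktop). Origin: centre of the underside. Free worktop for the lid lies to its left (+y).
- blue_hole (a point): Centre of the mouth of the blue-ringed round hole, 12 mm wide, vertical, in a module's aluminium face; 25.5 mm from the console's middle along the console's y axis, on either side (it varies). The hole goes straight down; 16 mm below the mouth lies the flat top of the blue push button (20 mm wide, wider than the hole).
- orange_hole (a point): The same for the orange-ringed hole, 51 mm from the blue one: its button must not be pressed.
- blue_button (a joint): Travel of the blue button in m: 0 released, 0.005 fully down (hard stop). Spring: starts to move at 2 N, fully down at 6 N, springs back when let go.
- orange_button (a joint): Travel of the orange button, same kind: 0 released, 0.005 fully down.
- lid: Loose grey dust lid of the console, about 0.1 kg, 76 mm (x) by 116 mm (y). Origin: centre of its underside, which is a 58 x 98 x 5 mm lip that drops 5 mm inside the rim with 2 mm play; above it a 4 mm plate rests on the rim, and on the plate stands an upright round black knob, 22 mm wide and 38 mm high. The lid lies about in line with the console at the start. Lying on the worktop its origin is at height 0.
- lid_knob (a point): Middle of the lid's knob, 28 mm above the lid's origin (19 mm above the plate, 19 mm below the knob's top); to grasp.
- stylus: Yellow reset stylus, about 40 g, standing upright in its block. Origin: the end of the tip; z points from the tip to the handle. Steel tip 6 mm wide and 45 mm long; then a round handle 16 mm wide and 70 mm long (115 mm overall), with a flat shoulder between the two.
- stylus_center (a point): Middle of the stylus on its axis, 57.5 mm from the end of the tip.
- stylus_grip (a point): A good place to grip: on the axis of the handle, 90 mm from the end of the tip (25 mm below the top end; at the start 45 mm above the block's top).
- stylus_tip (a point): End of the steel tip.
- stylus_block: White block fixed to the worktop, 46 x 46 x 50 mm high, with a vertical 9 mm hole in its middle; the stylus tip stands in it and the shoulder of the handle rests on its top, at height 50 mm. Origin: centre of its underside.
- bowl: small white pulp bowl, 69 mm wide, 29 mm high; a bystander, to be left where it is. Origin: centre of its underside.
- jar: red sample jar with blue cap, 54 mm wide, 67 mm high; a bystander, to be left where it is. Origin: centre of its underside.
- oil: white bottle with red nozzle, 38 mm wide, 118 mm high; a bystander, to be left where it is. Origin: centre of its underside.
- felt_marker: white felt marker with blue cap lying on the worktop, 136 mm long, 16 mm thick; a bystander, to be left where it is. Origin: centre of its underside.
- counter: light grey round hand tally counter with a small black knob, 52 mm wide, 23 mm high; a bystander, to be left where it is. Origin: centre of its underside.
- stack_tray: Fixed sheet-metal tray rack, an obstacle: 208 mm (x) by 410 mm (y), floor 116 mm above the worktop, upright walls up to 315 mm, piles of trays in it up to 390 mm high. Origin: centre of its footprint, at the worktop. Pass in front of it.
- tray_fixture: Fixed low plate with a toggle clamp, an obstacle: x -75 to 75 mm and y -82 to 138 mm from its origin at the worktop, 12 mm thick, rails up to 34 mm, red clamp handle up to 157 mm high and reaching to y -138 mm.

How it is judged:
On the way, in this order (a step that is already met when the one before it is completed fails the run):
1. the lid is carried down to the worktop: still in the fingers, flat, its underside less than 30 mm above the worktop (height (world z) of lid below 0.03 m and angle between lid's own z axis and vertical below 0.3 rad and contact force between the fingers and lid above 0.3 N), for 0.05 s.
2. the lid lies flat on the worktop, knob up, let go and at rest (height (world z) of lid below 0.008 m and angle between lid's own z axis and vertical below 0.1 rad and linear speed of lid below 0.02 m/s and contact force between the fingers and lid below 0.1 N), for 0.2 s.
3. the gripped stylus reaches through the blue-ringed hole and holds the button down (value of joint blue_button above 0.0035 m and horizontal distance between stylus_tip and blue_hole below 0.0065 m and z of stylus_tip in the frame of blue_hole below -0.017 m and contact force between the fingers and stylus above 1 N and value of joint orange_button below 0.0015 m), for 0.5 s.
At the end, for the whole second after the job is handed in: The gripped stylus (over 1 N) holds the blue button over 3.5 of 5 mm down, its tip within 6.5 mm of the blue hole's axis and over 17 mm below its mouth; orange button under 1.5 mm; lid at rest flat on the worktop, knob up (underside under 8 mm high, tilt under 0.1 rad) (all of step 3 and height (world z) of lid below 0.008 m and angle between lid's own z axis and vertical below 0.1 rad and linear speed of lid below 0.02 m/s); the arm keeps its last pose, push and grip.
It fails at once if the orange button is pressed (more than 1.5 mm) (value of joint orange_button above 0.0015 m).
It fails at once if a bystander is moved by more than 30 mm (distance of any of bowl, jar, oil, felt_marker, counter from where it was at the start of the episode above 0.03 m).
It also fails if it takes over 64 s, if anything falls off the work surface, if the arm or the gripper's body presses on something with over 40 N, if the wrist force passes 120 N, or if a joint passes its speed limit or range.

ROBOT

A 7-joint arm with a two-finger parallel gripper is mounted at the origin on a cart in front of the work surface, level with it; the furniture and walls round the work are solid. World frame = base frame: x ahead of the robot, y to its left, z up, the work surface at z = 0. Lengths are in m, angles in rad, forces in N, time in s.
With the tool pointing down it reaches from about 0.4 to 0.9 m from the base axis. Payload 5.6 kg.
Tool frame: the origin (TCP) lies at the very end of the fingers, on their centre line; the grasp point (between the pads) lies 19 mm behind it; z points along the fingers, y is the line along which they close (so a half turn about z gives the same grasp; the last joint's range is limited). The gripper opens to 92 mm and grips with 3 to 60 N. Pads are 20 mm wide; open, the fingers measure 128 mm over their backs; the gripper's body (75 mm by 189 mm) begins 69 mm behind the grasp point.
Start: joints at [1.14, 0.468, -0.012, 1.603, 0.006, 1.071, -0.056], TCP at [0.246, -0.602, 0.187] pointing down, gripper open.
Joint ranges: [-2.53, 2.53], [-0.31, 2.02], [-1.57, 1.55], [0.28, 2.44], [-1.29, 4.43], [0.15, 1.84], [-2.92, 2.92]. Speed limits (rad/s): [2.57, 2.57, 3.14, 3.14, 3.14, 3.14, 3.14].

INTERFACE

Orientations are given as a unit quaternion [x, y, z, w].
In Python, from bench import ctrl gives the robot as it stands. The module is installed in compiled form; this text tells all that it offers.
- The arm moves only by the tool servo_tool, never from a script. Its argument "moves" is one flat list of numbers, 6 for each row, row after row: the shift along the tool's x, y, z in mm, then the turn, a rotation vector about the tool's x, y, z in rad. In form: [dx, dy, dz, wx, wy, wz, dx, dy, dz, wx, wy, wz, ...]. A call has 1 to 10 rows; each row is the pose to reach, as a shift and turn from the pose commanded when the call began, along the tool's axes at that moment; what a row does not reach only later rows make up. A row lasts 1/8 s, in which the tool goes at most 62.5 mm and 10.7 degrees, less where a joint would pass 70% of its speed; a pose out of reach is approached as far as the arm can. A call with a gripper value outside its range is refused whole. "fingers" is the finger opening in mm, from 0 to 91.9, set as the call begins (left out, the last holds). The fingers move at their own pace and stop on an object; "squeeze" is the grip in N (left out, the last holds). Time passes only in rows, so rows that repeat a pose let the fingers close. It gives the time, the measured TCP pose, the force, the opening and the grip force at its end, in the units of the state.
- ctrl.get_obs(): the state, without advancing time (a new reading comes with each control period).
- ctrl.capture(name): name is "scene" or "top" or "wrist"; returns the picture (480x640x3 uint8, blue, green, red); there is no depth.
- ctrl.calibration(name): a dict with "mtx" (3x3 intrinsics, pixels), "T" (4x4, takes a point from camera to world coordinates); the wrist camera has in their place "mount" (4x4, takes a point from camera to tool coordinates, whose origin is the TCP and whose axes are the flange's). Camera axes: x right, y down, z forward; pixel columns grow to the right and rows downward; lengths in m; the calibration is good to about 2 mm. A picture is of the moment at which its call begins: read the wrist's pose just before it. calibration takes no time and is no camera call.
- ctrl.job_done(): hands the job in; it is judged then, once.
The state is a dict: "t": time; "joint_positions": joint angles; "joint_vel": joint speeds; "joint_efforts": joint torques, N m; "position": TCP position; "ee_rot": TCP orientation; "contact_force": force on the tool from outside, world axes, zero at the start; "wrist_torque": the same for the moment, N m; "grip_width": opening from 0.0 (shut) to 1.0 (fully open); "gripper_force": force on a finger pad.
Only numpy, scipy, OpenCV 4.12 (cv2) and the standard library are available. Lean on these libraries where they do the work, as an engineer would, in place of code of your own. Each camera call takes 0.05 s, during which the arm holds its last target. There are 200 camera calls.

## Working session

There is one attempt and no reset: what is moved stays moved. The work goes in short steps, Python scripts to look and compute and a tool call to move; the robot and the scene stay as the last step left them, time stands still between calls to the robot, and variables do not carry over. Pictures are saved under pics/ and viewed, at most 10 in all, crops included, and the job is handed in when it is done.

Besides the shell and the picture viewer there is one more tool, called after "Emit:" as a command line: name --argument value ..., lists and objects as JSON in quotes. servo_tool: Moves the arm, as the interface text tells. Its arguments: {"type":"object","properties":{"moves":{"type":"array"},"fingers":{"type":"number"},"squeeze":{"type":"number"}},"required":["moves"]}

```bash
mkdir -p pics
python3 - <<'E'
from bench import ctrl
import cv2
o=ctrl.get_obs();print(o)
for n in("scene","top"):
    cv2.imwrite(f"pics/{n}0.png",ctrl.capture(n)); c=ctrl.calibration(n);print(n,c)
print(ctrl.calibration("wrist"))
E
```

```text
{'t': 0.0, 'joint_positions': array([ 1.14000069,  0.46836361, -0.01159667,  1.60359397,  0.00601701,
        1.07140205, -0.0563064 ]), 'joint_vel': array([-0.00129228,  0.00026841, -0.00127517, -0.00063464, -0.00045185,
        0.00087295,  0.00044053]), 'joint_efforts': array([ 6.94184364e-04, -5.20571494e+01, -1.21630268e-02, -2.43755490e+01,
       -5.66426315e-02,  1.71135395e-02,  1.49292514e-04]), 'position': array([ 0.24548663, -0.60119334,  0.18566147]), 'ee_rot': array([ 9.81266809e-01,  1.92651754e-01, -2.34888858e-04, -8.34002729e-04]), 'contact_force': array([-1.43526011,  0.4747102 ,  0.26913243]), 'wrist_torque': array([-0.00570568, -0.02317826, -0.01767363]), 'gripper_force': 0.0, 'grip_width': 0.9980327230275661}
scene {'mtx': array([[436.17483173,   0.        , 319.63222658],
       [  0.        , 436.17483173, 243.33581266],
       [  0.        ,   0.        ,   1.        ]]), 'T': array([[-0.50206851, -0.50111757,  0.70484636, -0.24256309],
       [-0.86473368,  0.27886055, -0.41769901,  0.50200752],
       [ 0.01276247, -0.8192179 , -0.57334034,  0.72650055],
  
[... 388 characters left out ...]
26046148e-02],
       [-1.12774527e-03, -1.81519987e-01, -9.83386609e-01,
         1.46533935e+00],
       [ 0.00000000e+00,  0.00000000e+00,  0.00000000e+00,
         1.00000000e+00]])}
{'mtx': array([[338.25933552,   0.        , 319.49665618],
       [  0.        , 338.25933552, 241.04738051],
       [  0.        ,   0.        ,   1.        ]]), 'mount': array([[-4.90282450e-04, -9.66076475e-01, -2.58255694e-01,
         7.26946552e-02],
       [ 9.99999837e-01, -5.49038695e-04,  1.55392495e-04,
        -5.68737024e-04],
       [-2.91913403e-04, -2.58255576e-01,  9.66076587e-01,
        -1.97869033e-01],
       [ 0.00000000e+00,  0.00000000e+00,  0.00000000e+00,
         1.00000000e+00]])}
```

View pics/top0.png

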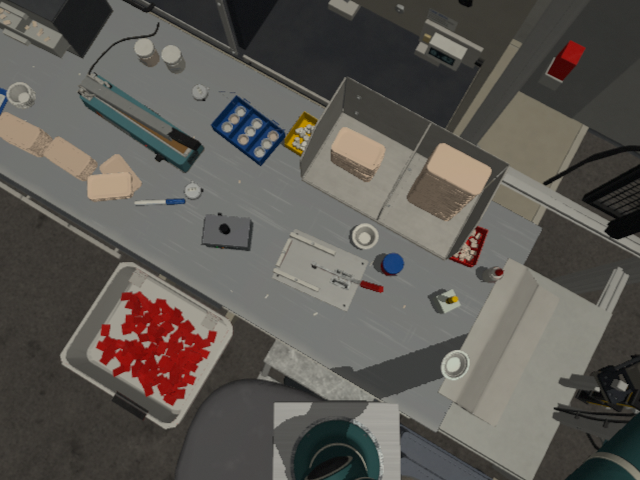

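View pics/scene0.png

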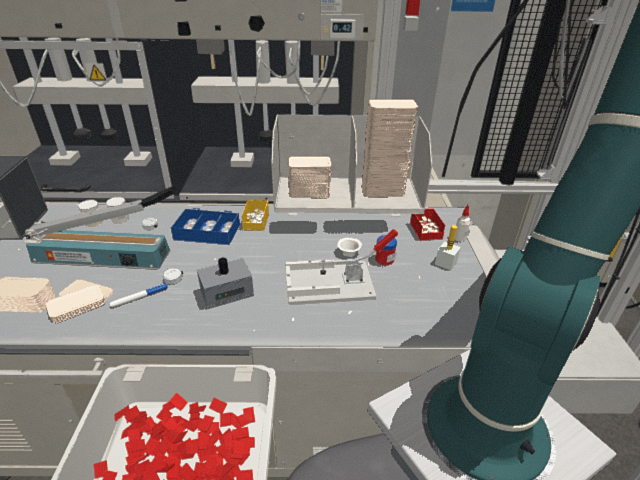

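Top view: lidded console at about (227,231) with knob (224,229), stylus block at about (449,300), marker at (160,202), counter at (193,190), fixture at (320,268), and tray rack above. I'll zoom in on both work areas.

```bash
cat > h.py <<'E'
from bench import ctrl
import numpy as np, cv2
from scipy.spatial.transform import Rotation as R
def pose(o):
    T=np.eye(4);T[:3,:3]=R.from_quat(o["ee_rot"]).as_matrix();T[:3,3]=o["position"];return T
def cam(n,o=None):
    c=ctrl.calibration(n);return c["mtx"],(c["T"] if n!="wrist" else pose(o)@c["mount"])
def px2w(K,T,u,v,z):
    d=T[:3,:3]@np.linalg.solve(K,[u,v,1.]);return T[:3,3]+d*(z-T[2,3])/d[2]
def w2px(K,T,p):
    q=K@(T[:3,:3].T@(np.array(p)-T[:3,3]));return q[:2]/q[2]
def tool(o,p): # world point in tool coords, mm
    T=pose(o);return (T[:3,:3].T@(np.array(p)-T[:3,3]))*1000
E
python3 - <<'E'
from h import *
im=cv2.imread("pics/top0.png")
a=cv2.resize(im[170:270,130:280],None,fx=5,fy=5,interpolation=cv2.INTER_CUBIC)
b=cv2.resize(im[250:400,400:520],None,fx=4,fy=4,interpolation=cv2.INTER_CUBIC)
cv2.imwrite("pics/a.png",a)
K,T=cam("top")
for n,u,v,z in [("knob",224,229,.095),("sty",455,299,.12),("blk",447,301,.05),("counter",193,190,.02),("mk1",136,202,.01),("mk2",185,201,.01),("rackL",302,178,.116),("rackcorner",378,220,.116),("edge1",0,180,0),("edge2",240,330,0),("redhandle",380,288,.15),("jar",392,264,.067),("oil",497,274,.118),("bowl?",455,365,.03)]:
    print(n,px2w(K,T,u,v,z).round(3))
E
```

```text
knob [0.578 0.283 0.095]
sty [ 0.402 -0.282  0.12 ]
blk [ 0.402 -0.279  0.05 ]
counter [0.699 0.383 0.02 ]
mk1 [0.668 0.537 0.01 ]
mk2 [0.671 0.405 0.01 ]
rackL [0.704 0.088 0.116]
rackcorner [ 0.597 -0.101  0.116]
edge1 [0.732 0.915 0.   ]
edge2 [0.33  0.249 0.   ]
redhandle [ 0.425 -0.099  0.15 ]
jar [ 0.494 -0.14   0.067]
oil [ 0.463 -0.387  0.118]
bowl? [ 0.244 -0.297  0.03 ]
```

View pics/a.png

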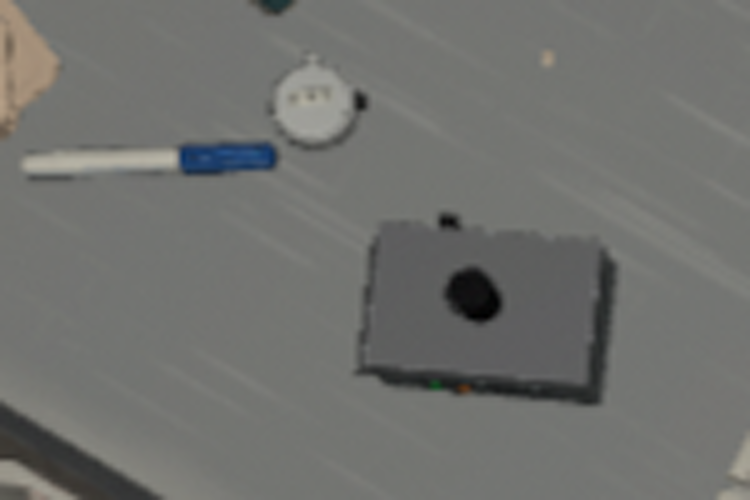

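Emit:
servo_tool --moves '[34, -40, -15, 0, 0, -0.09, 69, -80, -30, 0, 0, -0.18, 103, -120, -45, 0, 0, -0.27, 138, -160, -60, 0, 0, -0.36, 172, -200, -75, 0, 0, -0.45, 206, -240, -75, 0, 0, -0.54, 241, -280, -75, 0, 0, -0.62, 275, -320, -75, 0, 0, -0.7]' --fingers 91

```text
t: 1.1
position: [0.3795, -0.1998, 0.2615]
ee_rot: [0.855, 0.519, -0.0, 0.0]
contact_force: [0.1, 0.1, -0.1]
grip_width: 0.987
gripper_force: 0.0
```

Run:
```python
from h import *
K,T=cam("top")
f=lambda u,v,z:px2w(K,T,130+u/5-.4,170+v/5-.4,z)
c=[f(u,v,.066) for u,v in((377,222),(605,240),(598,382),(360,370))]
print(np.round(c,3),np.mean(c,0).round(3),"knobtop",f(465,287,.104).round(3))
kn=np.append((np.mean(c,0)[:2]+f(465,287,.104)[:2])/2,0)
o=ctrl.get_obs();print(o["t"],o["position"].round(3),o["joint_positions"].round(2),pose(o)[:3,:3].round(3))
tgt=kn+[0,0,.24];print(kn,"in tool",tool(o,tgt).round(0))
```

```text
[[0.623 0.338 0.066]
 [0.613 0.221 0.066]
 [0.539 0.223 0.066]
 [0.545 0.344 0.066]] [0.58  0.281 0.066] knobtop [0.581 0.285 0.104]
1.1 [ 0.38  -0.2    0.262] [ 0.78  0.03 -0.38  2.    0.01  1.12 -0.08] [[ 0.462  0.887  0.   ]
 [ 0.887 -0.462 -0.   ]
 [-0.     0.    -1.   ]]
[0.58051908 0.28332188 0.        ] in tool [521. -45.  21.]
```

Emit:
servo_tool --moves '[52, -5, 2, 0, 0, -0.1, 104, -9, 4, 0, 0, -0.2, 156, -14, 6, 0, 0, -0.3, 208, -18, 8, 0, 0, -0.4, 260, -22, 10, 0, 0, -0.5, 313, -27, 12, 0, 0, -0.6, 365, -31, 14, 0, 0, -0.7, 417, -36, 16, 0, 0, -0.8, 469, -40, 18, 0, 0, -0.87, 521, -45, 21, 0, 0, -0.94]'

```text
t: 2.35
position: [0.5821, 0.2818, 0.2399]
ee_rot: [0.528, 0.849, -0.0, -0.0]
contact_force: [-0.2, 0.2, 1.4]
grip_width: 0.989
gripper_force: 0.0
```

Run:
```python
from h import *
o=ctrl.get_obs();im=ctrl.capture("wrist");cv2.imwrite("pics/w1.png",im)
print(o["t"],o["position"].round(4),o["joint_positions"].round(2),o["ee_rot"])
print(w2px(*cam("wrist",o),[.5805,.2833,.104]))
```

```text
2.35 [0.5821 0.2818 0.2399] [ 0.01  0.53 -0.74  1.52  0.37  1.24 -0.33] [ 5.27905573e-01  8.49302969e-01 -4.07584682e-04 -8.40319379e-05]
[318.61274929 223.45880089]
```

View pics/w1.png

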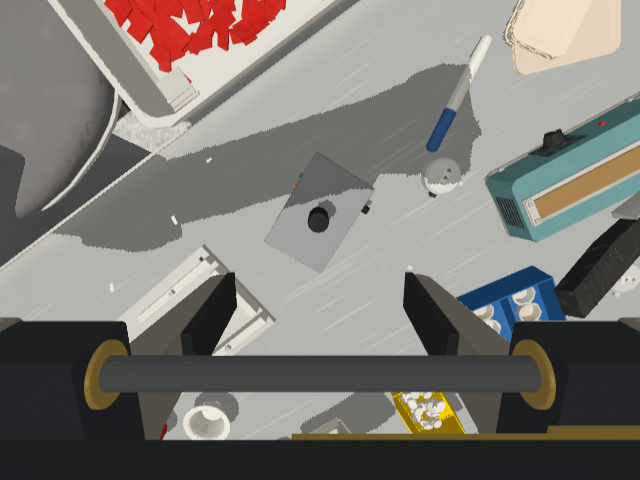

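Emit:
servo_tool --moves '[3, -1, 40, 0, 0, 0, 3, -1, 90, 0, 0, 0, 3, -1, 130, 0, 0, 0, 3, -1, 155, 0, 0, 0, 3, -1, 168, 0, 0, 0, 3, -1, 168, 0, 0, 0]'

```text
t: 3.15
position: [0.5789, 0.2827, 0.0719]
ee_rot: [0.529, 0.849, -0.001, -0.0]
contact_force: [-0.0, 0.2, 0.7]
grip_width: 0.99
gripper_force: 0.0
```

Emit:
servo_tool --moves '[0, 0, 0, 0, 0, 0, 0, 0, 0, 0, 0, 0, 0, 0, 0, 0, 0, 0, 0, 0, 0, 0, 0, 0, 0, 0, 0, 0, 0, 0, 0, 0, 0, 0, 0, 0]' --fingers 5 --squeeze 25

```text
t: 3.9
position: [0.5793, 0.283, 0.0725]
ee_rot: [0.529, 0.849, -0.0, -0.0]
contact_force: [0.5, 0.2, 0.1]
grip_width: 0.362
gripper_force: 0.0
```

Emit:
servo_tool --moves '[0, 0, 0, 0, 0, 0, 0, 0, 0, 0, 0, 0, 0, 0, 0, 0, 0, 0, 0, 0, 0, 0, 0, 0]'

```text
t: 4.4
position: [0.5793, 0.283, 0.0725]
ee_rot: [0.529, 0.849, -0.0, 0.0]
contact_force: [0.3, -0.5, -0.2]
grip_width: 0.217
gripper_force: 25.0
```

Emit:
servo_tool --moves '[0, 0, -6, 0, 0, 0, 0, 0, -15, 0, 0, 0, 0, 0, -30, 0, 0, 0, 0, 0, -50, 0, 0, 0, 0, 0, -50, 0, 0, 0]'

```text
t: 5.03
position: [0.5806, 0.284, 0.1253]
ee_rot: [0.529, 0.849, 0.002, 0.001]
contact_force: [-0.0, -0.0, -2.2]
grip_width: 0.215
gripper_force: 25.0
```

Emit:
servo_tool --moves '[25, 10, 0, 0, 0, 0, 60, 25, 0, 0, 0, 0, 100, 42, 0, 0, 0, 0, 130, 54, 0, 0, 0, 0, 140, 58, 0, 0, 0, 0, 140, 58, 0, 0, 0, 0]'

```text
t: 5.78
position: [0.5693, 0.434, 0.1221]
ee_rot: [0.528, 0.849, -0.001, 0.0]
contact_force: [0.6, -1.0, -1.2]
grip_width: 0.215
gripper_force: 25.0
```

Emit:
servo_tool --moves '[0, 0, 20, 0, 0, 0, 0, 0, 45, 0, 0, 0, 0, 0, 70, 0, 0, 0, 0, 0, 88, 0, 0, 0, 0, 0, 98, 0, 0, 0, 0, 0, 103, 0, 0, 0, 0, 0, 106, 0, 0, 0, 0, 0, 108, 0, 0, 0, 0, 0, 109, 0, 0, 0]'

```text
t: 6.9
position: [0.5699, 0.4347, 0.0154]
ee_rot: [0.529, 0.849, 0.0, 0.0]
contact_force: [-2.8, -2.6, 9.3]
grip_width: 0.218
gripper_force: 25.0
```

Run:
```python
from h import *
o=ctrl.get_obs();im=ctrl.capture("scene")
cv2.imwrite("pics/s1.png",cv2.resize(im[200:340,60:320],None,fx=3,fy=3,interpolation=cv2.INTER_CUBIC))
print(o["position"],o["contact_force"],o["wrist_torque"],o["gripper_force"])
```

```text
[0.56993464 0.43466608 0.01538155] [-2.75997627 -2.57580475  9.25053306] [-0.68292448  0.53327002 -0.03655075] 25.00290870666504
```

View pics/s1.png

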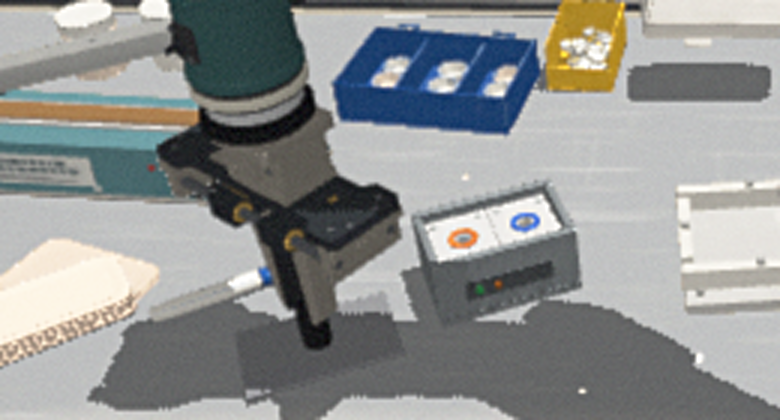

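The lid is down on the worktop in shadow. The blue ring is on the right (-y) and orange on the left. Next I'll release and rise.

Emit:
servo_tool --moves '[0, 0, -1, 0, 0, 0, 0, 0, -1, 0, 0, 0, 0, 0, -1, 0, 0, 0, 0, 0, -1, 0, 0, 0, 0, 0, -1, 0, 0, 0, 0, 0, -1, 0, 0, 0]' --fingers 80

```text
t: 7.7
position: [0.5695, 0.4343, 0.0145]
ee_rot: [0.529, 0.849, -0.0, -0.0]
contact_force: [-0.1, 0.6, 0.4]
grip_width: 0.847
gripper_force: 0.0
```

Emit:
servo_tool --moves '[0, 0, -15, 0, 0, 0, 0, 0, -45, 0, 0, 0, 0, 0, -100, 0, 0, 0, 0, 0, -150, 0, 0, 0, -20, -20, -200, 0, 0, 0, -60, -30, -225, 0, 0, 0, -110, -40, -225, 0, 0, 0, -160, -45, -225, 0, 0, 0, -170, -48, -225, 0, 0, 0, -170, -48, -225, 0, 0, 0]'

```text
t: 8.95
position: [0.6016, 0.2603, 0.2404]
ee_rot: [0.529, 0.849, 0.0, 0.0]
contact_force: [-0.5, 0.6, 0.2]
grip_width: 0.868
gripper_force: 0.0
```

Run:
```python
from h import *
o=ctrl.get_obs();im=ctrl.capture("wrist");cv2.imwrite("pics/w2.png",im)
print(o["t"],o["position"].round(4),o["ee_rot"])
b=cv2.resize(im[140:300,200:400],None,fx=3.75,fy=3.75,interpolation=cv2.INTER_CUBIC)
cv2.imwrite("pics/w2c.png",b)
np.savez("w2",T=pose(o))
```

```text
8.95 [0.6016 0.2603 0.2404] [5.29050043e-01 8.48590501e-01 4.35099039e-04 1.56629642e-04]
```

View pics/w2.png

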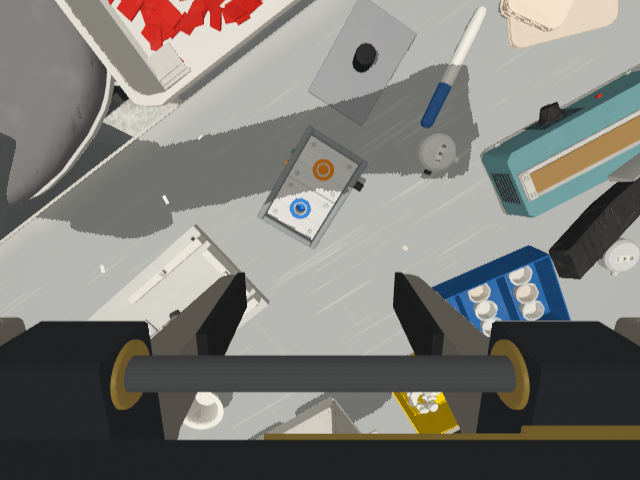

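The lid lies flat, knob at (365,57). Blue ring is at about (300,208) and orange at (323,170). I'll get ring centroids and plan the way to the stylus.

Run:
```python
from h import *
o=ctrl.get_obs();im=cv2.imread("pics/w2.png");K,T=cam("wrist",o)
hsv=cv2.cvtColor(im,cv2.COLOR_BGR2HSV)
P={}
for n,(lo,hi),(u,v) in [("blue",(100,125),(300,208)),("orange",(5,20),(323,170))]:
    m=cv2.inRange(hsv,(lo,110,60),(hi,255,255));k=np.zeros_like(m);cv2.circle(k,(u,v),14,255,-1);m&=k
    (cx,cy),r=cv2.minEnclosingCircle(cv2.findNonZero(m));M=cv2.moments(m,True);g=(M['m10']/M['m00'],M['m01']/M['m00'])
    P[n]=px2w(K,T,*g,.052);print(n,(cx,cy),r,g,P[n].round(4))
print(np.linalg.norm(P["blue"]-P["orange"]))
for p in([.38,-.2,.27],[.402,-.20,.25]): print(tool(o,p).round(0))
K,T=cam("top")
```

```text
blue (299.96429443359375, 207.64285278320312) 10.308914184570312 (299.77973568281936, 207.81057268722466) [0.5766 0.2604 0.052 ]
orange (322.79412841796875, 169.55882263183594) 10.808677673339844 (322.77272727272725, 169.3916083916084) [0.5812 0.311  0.052 ]
0.050733584745522455
[-316. -402.  -30.]
[-326. -383.  -10.]
```

Emit:
servo_tool --moves '[-38, -43, -5, 0, 0, -0.06, -76, -86, -10, 0, 0, -0.12, -114, -128, -15, 0, 0, -0.18, -152, -171, -20, 0, 0, -0.24, -190, -214, -20, 0, 0, -0.3, -228, -257, -20, 0, 0, -0.36, -266, -300, -20, 0, 0, -0.42, -304, -342, -20, 0, 0, -0.48, -342, -385, -20, 0, 0, -0.54, -380, -428, -20, 0, 0, -0.59]'

```text
t: 10.25
position: [0.3857, -0.2689, 0.2601]
ee_rot: [0.256, 0.967, -0.0, 0.001]
contact_force: [1.0, -1.2, 0.7]
grip_width: 0.868
gripper_force: 0.0
```

Emit:
servo_tool --moves '[0, 0, 0, 0, 0, 0, 0, 0, 0, 0, 0, 0]'

```text
t: 10.5
position: [0.3863, -0.2673, 0.2597]
ee_rot: [0.257, 0.966, 0.0, 0.0]
contact_force: [0.1, 0.5, -0.3]
grip_width: 0.872
gripper_force: 0.0
```

Run:
```python
from h import *
o=ctrl.get_obs();im=ctrl.capture("wrist");cv2.imwrite("pics/w3.png",im)
print(o["t"],o["position"].round(4),o["ee_rot"],o["joint_positions"].round(2))
print(w2px(*cam("wrist",o),[.402,-.281,.12]))
```

```text
10.5 [ 0.3863 -0.2673  0.2597] [2.57459334e-01 9.66289052e-01 3.47087231e-04 1.99472429e-04] [ 1.17  0.14 -0.68  1.9   0.1   1.13  1.49]
[315.09541423 243.74353795]
```

View pics/w3.png

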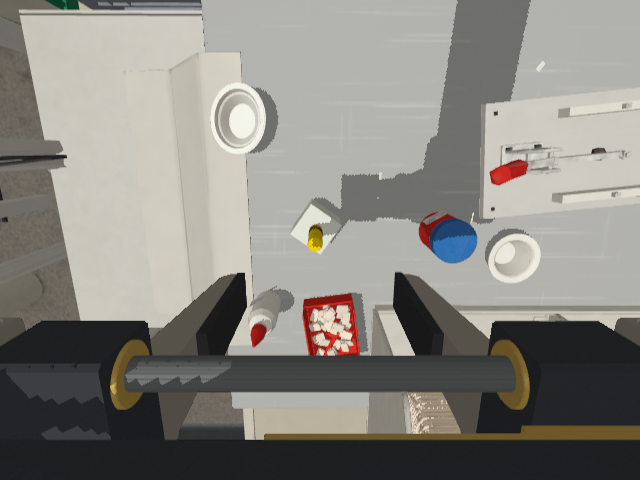

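Stylus top at (315,244), as predicted. The oil bottle (258,330) and jar (450,240) are clear of the grasp. Descending.

Emit:
servo_tool --moves '[-10, -2, 20, 0, 0, 0, -20, -4, 50, 0, 0, 0, -20, -4, 95, 0, 0, 0, -20, -4, 140, 0, 0, 0, -20, -4, 170, 0, 0, 0, -20, -4, 184, 0, 0, 0, -20, -4, 184, 0, 0, 0]' --fingers 50

```text
t: 11.42
position: [0.401, -0.2815, 0.0755]
ee_rot: [0.258, 0.966, 0.0, -0.0]
contact_force: [0.3, -0.6, -0.2]
grip_width: 0.543
gripper_force: 0.0
```

Run:
```python
from h import *
o=ctrl.get_obs();print(o["position"],o["grip_width"])
K,T=cam("wrist",o)
print(w2px(K,T,[.402,-.281,.12]),w2px(K,T,[.402,-.281,.05]))
im=ctrl.capture("wrist");cv2.imwrite("pics/w4.png",im)
m=cv2.inRange(cv2.cvtColor(im,cv2.COLOR_BGR2HSV),(20,120,90),(35,255,255))
n,l,s,c=cv2.connectedComponentsWithStats(m);print([(s[i].tolist(),c[i].round(1)) for i in range(1,n) if s[i][4]>60])
```

```text
[ 0.40103001 -0.2815373   0.07547964] 0.5430073281919899
[320.78343394 304.59785201] [320.32551123 260.22751375]
[([309, 252, 22, 13, 155], array([319.4, 257.6])), ([305, 264, 31, 55, 1385], array([319.7, 292.1])), ([182, 340, 27, 70, 907], array([191.8, 374.8])), ([431, 340, 27, 70, 909], array([447.2, 374.8])), ([188, 426, 409, 14, 3540], array([430.8, 434.3]))]
```

Emit:
servo_tool --moves '[0, 0, 0, 0, 0, 0, 0, 0, 0, 0, 0, 0, 0, 0, 0, 0, 0, 0, 0, 0, 0, 0, 0, 0, 0, 0, 0, 0, 0, 0, 0, 0, 0, 0, 0, 0, 0, 0, 0, 0, 0, 0]' --fingers 2 --squeeze 45

```text
t: 12.35
position: [0.4005, -0.2831, 0.0758]
ee_rot: [0.259, 0.966, -0.0, 0.0]
contact_force: [-0.6, -0.8, 3.1]
grip_width: 0.156
gripper_force: 45.0
```

Emit:
servo_tool --moves '[0, 0, -10, 0, 0, 0, 0, 0, -25, 0, 0, 0, 0, 0, -50, 0, 0, 0, 0, 0, -90, 0, 0, 0, 0, 0, -130, 0, 0, 0, 0, 0, -165, 0, 0, 0, 0, 0, -165, 0, 0, 0]'

```text
t: 13.22
position: [0.402, -0.2836, 0.2439]
ee_rot: [0.259, 0.966, -0.002, 0.003]
contact_force: [0.2, -0.1, -0.2]
grip_width: 0.161
gripper_force: 44.9
```

Run:
```python
from h import *
o=ctrl.get_obs();print(o["position"],o["joint_positions"].round(2),o["gripper_force"])
T=pose(o);print(T[:3,:3].round(3),tool(o,[.5766,.2604,.24]).round(1))
```

```text
[ 0.40197198 -0.28356596  0.24394698] [ 1.16  0.21 -0.69  1.88  0.15  1.1   1.46] 44.94092345237732
[[-0.866  0.5    0.004]
 [ 0.5    0.866 -0.004]
 [-0.006 -0.002 -1.   ]] [120.9 558.4   2.3]
```

Emit:
servo_tool --moves '[4, 20, -16, 0, 0, 0.0, 16, 77, -18, 0, 0, 0.07, 29, 137, -18, 0, 0, 0.14, 42, 197, -18, 0, 0, 0.21, 55, 257, -18, 0, 0, 0.28, 68, 317, -18, 0, 0, 0.35, 81, 377, -18, 0, 0, 0.42, 95, 437, -18, 0, 0, 0.49, 109, 500, -17, 0, 0, 0.56, 121, 558, -15, 0, 0, 0.59]'

```text
t: 14.48
position: [0.5737, 0.2642, 0.2555]
ee_rot: [0.529, 0.849, -0.0, -0.001]
contact_force: [0.5, -0.4, 0.4]
grip_width: 0.159
gripper_force: 44.9
```

Emit:
servo_tool --moves '[0, 0, 0, 0, 0, 0, 0, 0, 0, 0, 0, 0, 0, 0, 0, 0, 0, 0]'

```text
t: 14.85
position: [0.5747, 0.2593, 0.2556]
ee_rot: [0.529, 0.848, -0.001, 0.0]
contact_force: [0.1, 0.1, 0.5]
grip_width: 0.156
gripper_force: 44.9
```

Run:
```python
from h import *
o=ctrl.get_obs();im=ctrl.capture("wrist");K,T=cam("wrist",o)
print(o["position"].round(4),R.from_quat(o["ee_rot"]).as_matrix().round(4),tool(o,[.5766,.2604,.052]).round(1))
Tt=pose(o); tip=Tt@[0,0,.071,1];print("tip",tip.round(4),w2px(K,T,tip[:3]),"blue",w2px(K,T,[.5766,.2604,.052]))
u,v=w2px(K,T,[.5766,.2604,.052]).astype(int);print(u,v)
cv2.imwrite("pics/w5.png",cv2.resize(im[v-70:v+80,u-100:u+100],None,fx=4,fy=4,interpolation=cv2.INTER_CUBIC))
```

```text
[0.5747 0.2593 0.2556] [[-4.395e-01  8.982e-01 -2.000e-04]
 [ 8.982e-01  4.395e-01 -1.100e-03]
 [-9.000e-04 -6.000e-04 -1.000e+00]] [  0.3   2.3 203.6]
tip [0.5747 0.2593 0.1846 1.    ] [319.34133414 242.39769918] blue [321.25980723 213.15819882]
321 213
```

View pics/w5.png

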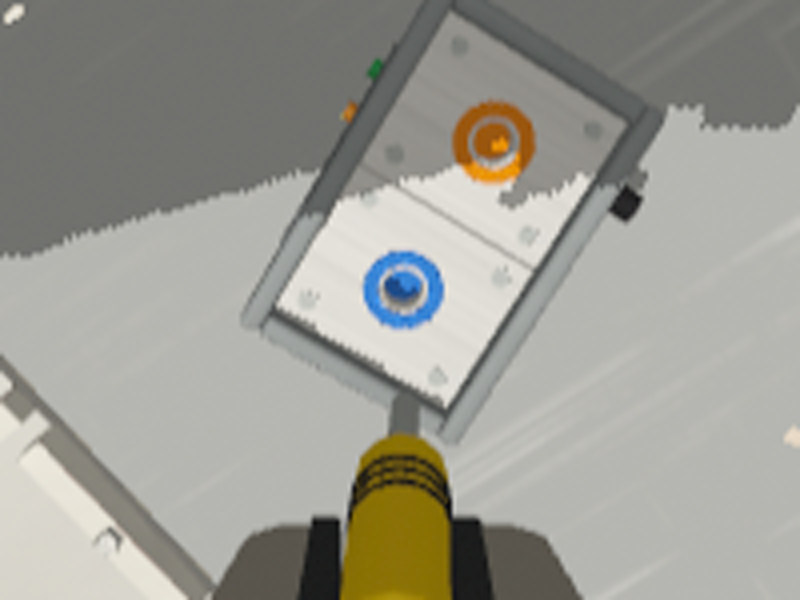

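Blue ring centre is at about (321.4,214.9) px. The stylus tip is at about (321.9,245) px, about in line. I'll go down to just above the mouth and look again.

Emit:
servo_tool --moves '[0, 0, 30, 0, 0, 0, 0, 0, 65, 0, 0, 0, 0, 0, 95, 0, 0, 0, 0, 0, 115, 0, 0, 0, 0, 0, 121, 0, 0, 0, 0, 0, 121, 0, 0, 0, 0, 0, 121, 0, 0, 0]'

```text
t: 15.78
position: [0.5754, 0.2613, 0.1358]
ee_rot: [0.529, 0.849, 0.001, 0.001]
contact_force: [-0.8, 0.2, -1.1]
grip_width: 0.158
gripper_force: 44.9
```

Run:
```python
from h import *
o=ctrl.get_obs();im=ctrl.capture("wrist");K,T=cam("wrist",o)
print(o["t"],o["position"].round(4),tool(o,[.5766,.2604,.052]).round(1))
Tt=pose(o); tip=Tt@[0,0,.071,1];print("tip",tip.round(4),w2px(K,T,tip[:3]),"blue",w2px(K,T,[.5766,.2604,.052]))
cv2.imwrite("pics/w6.png",cv2.resize(im[190:290,260:390],None,fx=6,fy=6,interpolation=cv2.INTER_CUBIC))
```

```text
15.775 [0.5754 0.2613 0.1358] [-1.3  0.5 83.8]
tip [0.5756 0.2614 0.0648 1.    ] [319.34029809 242.39681522] blue [319.89313514 239.98376629]
```

View pics/w6.png

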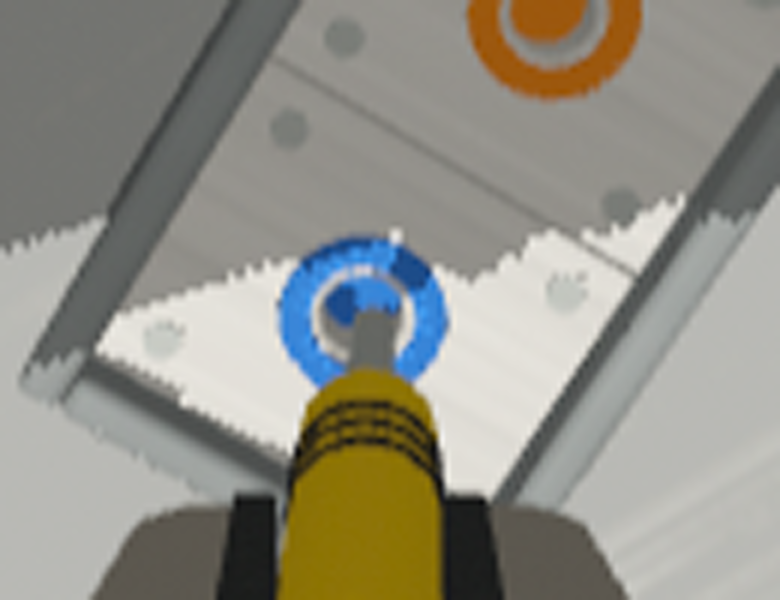

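Ring centre is at crop (363,317) and the tip end at about (375,330), above the mouth. Projected to mouth depth, the tip is about 1.7 mm off in +x and +y of the tool. I'll correct that and enter.

Emit:
servo_tool --moves '[-1.6, -1.5, 0, 0, 0, 0, -1.6, -1.5, 4, 0, 0, 0, -1.6, -1.5, 8, 0, 0, 0, -1.6, -1.5, 12, 0, 0, 0, -1.6, -1.5, 16, 0, 0, 0, -1.6, -1.5, 20, 0, 0, 0, -1.6, -1.5, 20, 0, 0, 0]'

```text
t: 16.7
position: [0.5738, 0.2587, 0.1141]
ee_rot: [0.529, 0.849, -0.0, -0.0]
contact_force: [-0.5, -0.6, -0.2]
grip_width: 0.159
gripper_force: 44.9
```

The tip is about 9 mm inside the hole with no force. Pressing now.

Emit:
servo_tool --moves '[0, 0, 3, 0, 0, 0, 0, 0, 6, 0, 0, 0, 0, 0, 8, 0, 0, 0, 0, 0, 10, 0, 0, 0, 0, 0, 11, 0, 0, 0, 0, 0, 12, 0, 0, 0, 0, 0, 12, 0, 0, 0]'

```text
t: 17.58
position: [0.5743, 0.2589, 0.1029]
ee_rot: [0.529, 0.849, 0.0, 0.0]
contact_force: [-1.0, 1.0, 4.9]
grip_width: 0.156
gripper_force: 45.0
```

Emit:
servo_tool --moves '[0, 0, 1, 0, 0, 0, 0, 0, 2, 0, 0, 0, 0, 0, 3, 0, 0, 0, 0, 0, 3, 0, 0, 0, 0, 0, 3, 0, 0, 0]'

```text
t: 18.2
position: [0.575, 0.2596, 0.1014]
ee_rot: [0.529, 0.849, 0.001, 0.001]
contact_force: [-1.9, -2.0, 12.0]
grip_width: 0.164
gripper_force: 45.0
```

Emit:
servo_tool --moves '[0, 0, 0.5, 0, 0, 0, 0, 0, 0.5, 0, 0, 0, 0, 0, 0.5, 0, 0, 0, 0, 0, 0.5, 0, 0, 0, 0, 0, 0.5, 0, 0, 0, 0, 0, 0.5, 0, 0, 0, 0, 0, 0.5, 0, 0, 0, 0, 0, 0.5, 0, 0, 0]'

```text
t: 19.2
position: [0.5751, 0.2597, 0.1013]
ee_rot: [0.529, 0.849, 0.001, 0.001]
contact_force: [-1.9, -1.7, 14.1]
grip_width: 0.158
gripper_force: 45.0
```

Run:
```python
from h import *
o=ctrl.get_obs();im=ctrl.capture("wrist")
print(o["t"],o["position"],o["contact_force"],o["wrist_torque"])
cv2.imwrite("pics/w7.png",cv2.resize(im[20:290,200:440],None,fx=2.2,fy=2.2,interpolation=cv2.INTER_CUBIC))
```

```text
19.2 [0.57512498 0.25967786 0.10128561] [-1.87872633 -1.68757148 14.13791203] [-0.47147572  0.60629897 -0.00454991]
```

View pics/w7.png

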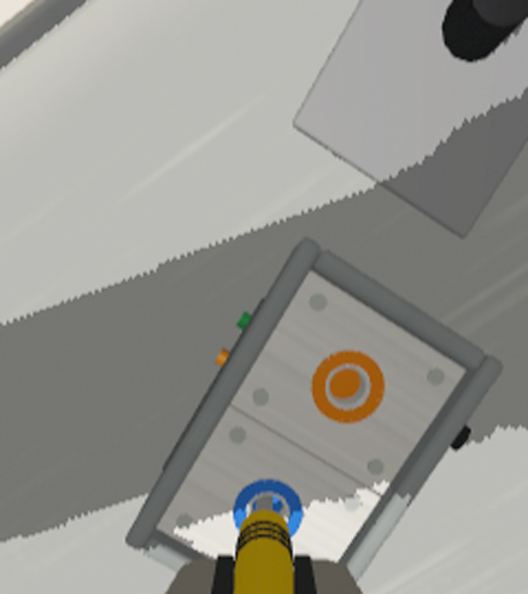

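The stylus is in the blue hole at crop (266,505), seated against the hard stop at 14 N. The orange button is untouched and the lid lies flat.

```bash
python3 -c "
from bench import ctrl
print(ctrl.job_done())"
```

```text
the job is handed in; nothing more can be done
None
```

I handed the job in at about 19 s of the 64 s allowed: the lid lies flat on the worktop, knob up, and the gripped stylus is holding the blue button down at its stop with about 14 N. The orange button and the bystanders were left alone. The hand-in gave no pass/fail result.

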